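# Sort the door hardware into its trays

### The job

Clear the mixed door hardware off the bench: put both tenons, both knobs and the hinge each into the tray that has a sample of its kind fixed on the ledge. Set every part down on the tray's floor the same way up as it stands now (knobs upright on their feet, tenons and hinge flat), nothing lying on another part, and leave the glue bottle and the tape measure standing where they are.

Things in the scene. Friction and masses are not known exactly. Their poses are not given: they have to be found in the camera images.
- tenon_a: Loose tenon: a flat beech tongue with rounded edges, 60 mm long (own x), 28 mm wide (own y), 14 mm thick (own z, up), with three fine grooves along the top; 18 g, lying flat on the bench. Origin at the centre of its underside. The two tenons are alike and belong in the same tray.
- tenon_b: Loose tenon: a flat beech tongue with rounded edges, 60 mm long (own x), 28 mm wide (own y), 14 mm thick (own z, up), with three fine grooves along the top; 18 g, lying flat on the bench. Origin at the centre of its underside. The two tenons are alike and belong in the same tray.
- knob_a: Turned wooden door knob standing on its foot: foot 26 mm across, waist 18 mm across at 10 mm height, head 36 mm across with upright sides from 19 to 30 mm above the foot, 35 mm tall in all; about 22 g. Yaw is of no account. Origin at the centre of the foot's underside, own z up. The two knobs are alike and belong in the same tray.
- knob_b: Turned wooden door knob standing on its foot: foot 26 mm across, waist 18 mm across at 10 mm height, head 36 mm across with upright sides from 19 to 30 mm above the foot, 35 mm tall in all; about 22 g. Yaw is of no account. Origin at the centre of the foot's underside, own z up. The two knobs are alike and belong in the same tray.
- hinge: Steel butt hinge folded shut, lying flat: 64 mm long (own x), 32 mm wide overall (own y from -16 to +16 mm), 12 mm thick (own z, up), with the round 12 mm barrel along its +y long edge; about 110 g. Origin under the middle of the length and overall width, at its underside.
- tray_tenon: Grey parts tray fixed to the bench, a sample tenon fixed on its ledge (trays differ only in the sample). Open bay 150 (own x) x 155 mm (own y) outside, walls 5 thick, 30 high, floor 5 thick; solid ledge 20 high, 155 wide, from 75 to 119 mm along own +x, sample stands on it at x = 98, y = 0. Own +x points away from the robot within a few degrees. Origin: underside, below the bay's centre.
- tray_knob: Grey parts tray fixed to the bench, a sample knob fixed on its ledge (trays differ only in the sample). Open bay 150 (own x) x 155 mm (own y) outside, walls 5 thick, 30 high, floor 5 thick; solid ledge 20 high, 155 wide, from 75 to 119 mm along own +x, sample stands on it at x = 98, y = 0. Own +x points away from the robot within a few degrees. Origin: underside, below the bay's centre.
- tray_hinge: Grey parts tray fixed to the bench, a sample hinge fixed on its ledge (trays differ only in the sample). Open bay 150 (own x) x 155 mm (own y) outside, walls 5 thick, 30 high, floor 5 thick; solid ledge 20 high, 155 wide, from 75 to 119 mm along own +x, sample stands on it at x = 98, y = 0. Own +x points away from the robot within a few degrees. Origin: underside, below the bay's centre.
- glue: Bystander: white glue bottle with an orange cap, 60 mm across, 170 mm tall, 400 g, loose, to the left of the work. Origin at the centre of its underside. Leave it alone.
- tape: Bystander: yellow and black tape measure standing on its edge, 70 x 34 mm and 66 mm tall, 250 g, loose, to the right of the work. Origin at the centre of its underside. Leave it alone.

How it is judged:
By the outcome, as a careful person would: the job done as asked, in the order asked, and still so for the second after the job is handed in, with the robot touching nothing.
It also fails if it takes over 120 s, if anything falls off the work surface, if the arm or the gripper's body presses on something with over 40 N, if the wrist force passes 120 N, or if a joint passes its speed limit or range.

### The arm

A 7-joint arm with a two-finger parallel gripper is mounted at the origin on the work surface. World frame = base frame: x ahead of the robot, y to its left, z up, the work surface at z = 0. Lengths are in m, angles in rad, forces in N, time in s.
With the tool pointing down it reaches from about 0.4 to 0.85 m from the base axis. Payload 10.4 kg.
Tool frame: the origin (TCP) lies on the centre line of the jaws, within the pads' length; the fingertips stand r.tip_extent ahead of it and the grasp point (between the pads) lies 3 mm ahead of it (r.tip_extent is the distance from the TCP to the fingertips, in m); z points along the fingers, y is the direction in which the jaws open and shut (so a half turn about z gives the same grasp; the last joint's range is limited). The gripper opens to 87 mm and grips with 3 to 60 N. Pads are 19 mm wide; open, the fingers measure 117 mm over their backs; the gripper's body (75 mm by 190 mm) begins 51 mm behind the grasp point.
Start: joints at [1.087, 0.332, -0.065, 1.46, 0.022, 1.35, -0.088], TCP at [0.278, -0.56, 0.215] pointing down, gripper open.
Joint ranges: [-2.6, 2.6], [-0.5, 2.12], [-1.47, 1.34], [0.16, 2.42], [-1.27, 4.41], [0.06, 2.06], [-2.6, 2.6]. Speed limits (rad/s): [2.22, 2.22, 2.79, 2.79, 3.14, 3.14, 3.14].

### API

Orientations are given as a unit quaternion [x, y, z, w].
In Python, from bench import r gives the robot as it stands. The module is installed in compiled form; this text tells all that it offers.
- The arm moves only by the shell command python3 -m jog 'ROWS' [FORCE]. ROWS is JSON, a list of rows, each a list of 5 numbers: the shift along the tool's x, y, z in cm, then the turn about the tool's z in rad, then the closure, from 0 (fully open) to 1 (shut). A call has exactly 10 rows; each row shifts and turns the pose as measured when the row begins, along the tool's axes as they then stand; what a row does not reach is not made up. A row lasts 1/10 s, in which the tool goes at most 50 mm and 8.59 degrees, less where a joint would pass 70% of its speed; a pose out of reach is approached as far as the arm can. A call with a gripper value outside its range is refused whole. The fingers move at their own pace and stop on an object; FORCE is the grip in N (left out, the last holds). Time passes only in rows, so rows that do not move let the fingers close, or fill a call up. It gives the time, the measured TCP pose, the force and the opening at its end, in the units of the state.
- r.read_state(): the state, without advancing time (a new reading comes with each control period).
- r.camera(name): name is "scene" or "top" or "wrist"; returns a dict with "pixels" (400x640x3 uint8, red, green, blue), "fx", "fy", "cx", "cy" (pixels), "camera_from_world" (4x4, takes a point from world to camera coordinates). Camera axes: x right, y up, looking along -z (the intrinsics and any distortion apply to the point x, -y, -z); pixel columns grow to the right and rows downward; lengths in m; the calibration is good to about 2 mm. A picture is of the moment at which its call begins. There is no depth.
- r.close_job(): hands the job in, once; it reports no verdict.
The state is a dict: "time": time; "joint_positions": joint angles; "joint_vel": joint speeds; "joint_torque": joint torques, N m; "ee_pos": TCP position; "eef_rot": TCP orientation; "ft_force": force on the tool from outside, world axes, zero at the start; "torque": the same for the moment, N m; "width": finger opening in m.
Only numpy, scipy, OpenCV 4.12 (cv2) and the standard library are available. Lean on these libraries where they do the work, as an engineer would, in place of code of your own. Each camera call takes 0.05 s, during which the arm holds its last target. There are 200 camera calls.

## Working session

There is one attempt and no reset: what is moved stays moved. The work goes in short steps, Python scripts to look and compute and a shell command to move; the robot and the scene stay as the last step left them, time stands still between calls to the robot, and variables do not carry over. Pictures are saved under pics/ and viewed, about 12 in all and at most 16, crops included, and the job is handed in when it is done.

```bash
mkdir -p pics; python3 - <<'E'
from bench import r
import cv2,pickle
s=r.read_state();print({k:(v if not hasattr(v,'__len__') else [round(float(x),3) for x in v]) for k,v in s.items()}, r.tip_extent)
for n in("top","scene"):
    c=r.camera(n);pickle.dump(c,open(f'{n}.pkl','wb'))
    cv2.imwrite(f'pics/{n}0.png',c['pixels'][:,:,::-1])
    print(n,c['fx'],c['fy'],c['cx'],c['cy'],c['camera_from_world'],[k for k in c])
E
```

```text
{'time': 0.0, 'joint_positions': [1.087, 0.333, -0.065, 1.461, 0.022, 1.35, -0.089], 'joint_vel': [-0.001, -0.001, 0.0, 0.001, -0.0, -0.001, -0.001], 'joint_torque': [-0.0, -62.326, 0.024, -38.989, -0.061, 0.04, 0.0], 'ee_pos': [0.278, -0.559, 0.214], 'eef_rot': [0.974, 0.228, -0.0, -0.001], 'ft_force': [-0.712, -0.115, 0.536], 'torque': [0.0, -0.02, -0.006], 'width': 0.08679477832830083} 0.022
top 384.2686691388515 384.2686691388515 324.09611470612475 205.52102177605855 [[-0.02349739 -0.99938422 -0.02605858  0.0273907 ]
 [ 0.99718758 -0.02528536  0.070552   -0.53978553]
 [-0.07116745 -0.0243275   0.99716767 -0.97016021]
 [ 0.          0.          0.          1.        ]] ['pixels', 'fx', 'fy', 'cx', 'cy', 'camera_from_world']
scene 520.9177198064547 520.9177198064547 324.7460341150845 198.29331699947636 [[ 0.75347329  0.65708746 -0.02267313 -0.41147913]
 [-0.40770073  0.49400326  0.76794589  0.18940259]
 [ 0.51580822 -0.56938287  0.6401133  -1.63652313]
 [ 0.          0.          0.          1.        ]] ['pixels', 'fx', 'fy', 'cx', 'cy', 'camera_from_world']
```

View pics/top0.png

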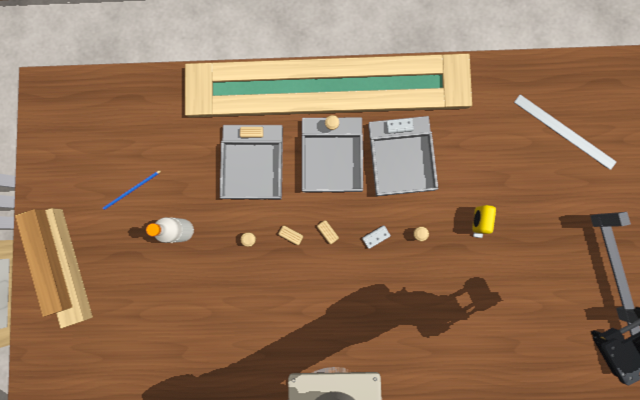

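View pics/scene0.png

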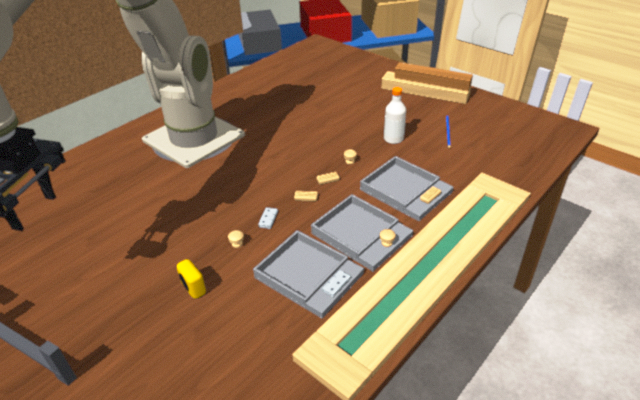

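The top view shows the trays left to right: tenon (251,165), knob (332,160) and hinge (403,160). The parts are in a row: knob (248,240), tenon (291,235), tenon (328,232), hinge (376,237), knob (421,234). I'll enlarge that area.

```bash
cat > h.py <<'E'
import numpy as np,cv2,pickle
def ray(c,u,v,z):
    "pixel -> world point at height z"
    M=np.array(c['camera_from_world']);R,t=M[:3,:3],M[:3,3]
    d=R.T@np.array([(u-c['cx'])/c['fx'],-(v-c['cy'])/c['fy'],-1]);o=-R.T@t
    return (o+d*(z-o[2])/d[2])
def proj(c,p):
    q=np.array(c['camera_from_world'])@np.r_[p,1]
    return c['cx']+c['fx']*q[0]/-q[2], c['cy']-c['fy']*q[1]/-q[2]
E
python3 - <<'E'
import pickle,cv2
c=pickle.load(open('top.pkl','rb'));im=c['pixels'][:,:,::-1]
a=cv2.resize(im[210:260,230:440],None,fx=3.8,fy=3.8,interpolation=cv2.INTER_CUBIC)
b=cv2.resize(im[115:205,215:445],(798,312),interpolation=cv2.INTER_CUBIC)[:,:798]
import numpy as np
a=np.pad(a,((0,0),(0,2),(0,0)))[:, :798]
a=np.pad(a,((0,0),(0,798-a.shape[1]),(0,0)))
print(a.shape,b.shape)
cv2.imwrite('pics/crop0.png',np.vstack([b,a]))
E
```

```text
(190, 798, 3) (312, 798, 3)
```

View pics/crop0.png

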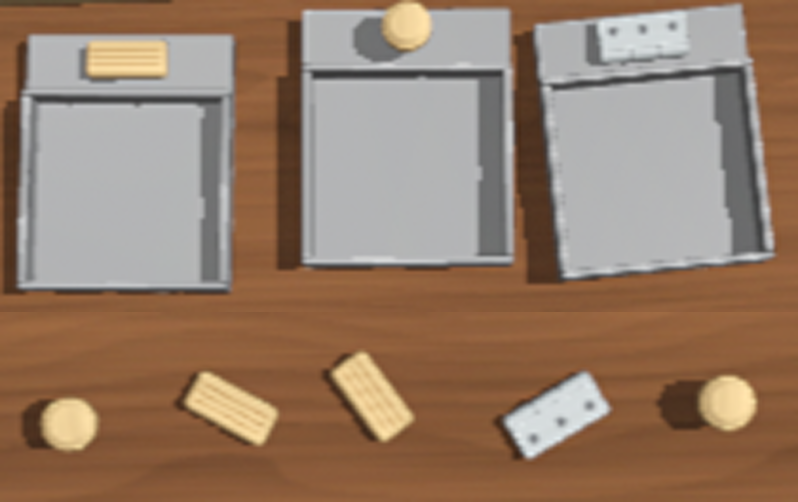

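```bash
python3 - <<'E'
from h import *
c=pickle.load(open('top.pkl','rb'))
P=lambda X,Y,z:ray(c,230+X/3.8-.4,210+(Y-312)/3.8-.4,z)
Q=lambda X,Y,z:ray(c,215+X/3.47-.4,115+Y/3.47-.4,z)
for n,p in dict(knobL=(69,424),knobR=(728,403)).items(): print(n,P(*p,.03).round(4))
for n,q in dict(tenL=[(203,371),(278,408),(262,445),(182,405)],tenR=[(365,350),(413,415),(385,442),(330,375)],hinge=[(588,372),(610,408),(524,459),(502,420)]).items():
    w=np.array([P(*p,.012)[:2] for p in q],'f4');(m,s,a)=cv2.minAreaRect(w)
    e=[w[1]-w[0],w[2]-w[1]];l=max(e,key=np.linalg.norm)
    print(n,m,s,'yaw long deg',np.degrees(np.arctan2(l[1],l[0]))%180)
for n,q in dict(ten=[(22,95),(232,95),(230,290),(20,290)],knob=[(302,70),(511,70),(513,266),(302,266)],hinge=[(541,84),(748,65),(774,258),(563,278)]).items():
    w=np.array([Q(*p,.03)[:2] for p in q]);print(n,w.mean(0).round(3),'size',np.linalg.norm(w[0]-w[1]).round(3),np.linalg.norm(w[1]-w[2]).round(3),'yaw',np.degrees(np.arctan2(*(w[0]+w[1]-w[2]-w[3])[::-1])))
print('glue',ray(c,180,230,.1),'tape',ray(c,484,220,.06))
import scipy.spatial.transform as T
from bench import r
s=r.read_state();print(T.Rotation.from_quat(s['eef_rot']).as_matrix().round(3))
E
```

```text
knobL [0.4589 0.2102 0.03  ]
knobR [ 0.4626 -0.2289  0.03  ]
tenL (0.46767082810401917, 0.10341088473796844) (0.06108292192220688, 0.02724042534828186) yaw long deg 62.55094
tenR (0.473682165145874, 0.00580354779958725) (0.05877365916967392, 0.029196403920650482) yaw long deg 35.077972
hinge (0.4575962424278259, -0.11663848161697388) (0.030049121007323265, 0.06764360517263412) yaw long deg 119.17961
ten [0.636 0.201] size 0.158 0.146 yaw -1.1567670255201206
knob [ 0.649 -0.008] size 0.155 0.146 yaw -1.1395180431360918
hinge [ 0.641 -0.192] size 0.153 0.144 yaw 4.790379785183429
glue [0.48490087 0.35620608 0.1       ] tape [ 0.49216446 -0.3755534   0.06      ]
[[ 0.896  0.445 -0.001]
 [ 0.445 -0.896  0.001]
 [-0.    -0.001 -1.   ]]
```

Sizes check out: tenons about 60x28 mm, hinge 66x30 mm, trays about 155x146 mm. I'll turn the tool to yaw 90° so that tool x = world y, tool y = world x and tool z = down, then head for the hinge.

```bash
python3 -m jog '[[0,0,0,-0.14,0],[0,0,0,-0.14,0],[0,0,0,-0.14,0],[0,0,0,-0.14,0],[0,0,0,-0.14,0],[0,0,0,-0.14,0],[0,0,0,-0.14,0],[0,0,0,-0.13,0],[4,2,0,0,0],[4,2,0,0,0]]' 15
cat > w.py <<'E'
from bench import r
from scipy.spatial.transform import Rotation as R
import numpy as np,sys
def st(*t):
    "state; with target x,y,z,yaw prints shift in tool axes (cm) and turn (rad)"
    s=r.read_state();M=R.from_quat(s['eef_rot']).as_matrix();p=np.array(s['ee_pos'])
    y=np.arctan2(M[1,0],M[0,0]);print('t',s['time'],'p',p.round(4),'yaw',np.degrees(y).round(2),'w',round(s['width'],4),'F',np.round(s['ft_force'],1))
    if t: print('shift cm',(M.T@(np.array(t[:3])-p)*100).round(2),'turn',round(-(np.radians(t[3])-y),3))
if __name__=='__main__': st(*map(float,sys.argv[1:]))
E
python3 w.py .458 -.117 .15 90
```

```text
time: 1.1
ee_pos: [0.3095, -0.4784, 0.2079]
eef_rot: [0.693, 0.721, 0.001, -0.006]
ft_force: [0.9, -0.0, 0.3]
width: 0.0872
t 1.1 p [ 0.3095 -0.4784  0.2079] yaw 92.26 w 0.0872 F [ 0.9 -0.   0.3]
shift cm [35.47 16.31  6.  ] turn 0.04
```

```bash
python3 -m jog '[[4,2,0,0,0],[4.5,2,0,0,0],[4.5,2,0,0,0],[4.5,2,0,0,0],[4.5,2,0.5,0,0],[4.5,2,0.5,0,0],[4,2,0.5,-0.1,0],[3,1.5,1,-0.15,0],[2,0.5,1,-0.15,0],[0,0,1,-0.05,0]]' >/dev/null; python3 w.py .458 -.117 .15 119
python3 - <<'E'
from bench import r
import pickle,cv2
c=r.camera('wrist');pickle.dump(c,open('wrist.pkl','wb'));cv2.imwrite('pics/w1.png',c['pixels'][:,:,::-1])
E
```

```text
t 2.1 p [ 0.4489 -0.098   0.1631] yaw 118.99 w 0.087 F [ 0.7 -0.8 -0.7]
shift cm [-2.12 -0.12  1.29] turn -0.0
```

View pics/w1.png

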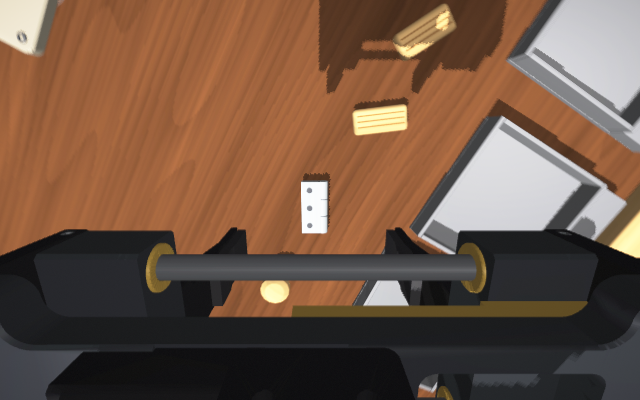

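The wrist view shows the hinge upright at (314,207), square to the jaws. The right tenon is at (380,120), the left tenon at (425,30) and the knob at (275,291). I'll measure these against the top-camera numbers.

```bash
python3 - <<'E'
from h import *
c=pickle.load(open('wrist.pkl','rb'))
for n,q,z in [('hinge',[(301,181),(328,181),(328,233),(301,233)],.012),('tenR',[(353,110),(406,104),(407,128),(355,135)],.014),('tenL',[(393,39),(446,5),(455,24),(406,57)],.014)]:
    w=np.array([ray(c,*p,z)[:2] for p in q],'f4');m,s,a=cv2.minAreaRect(w)
    e=max([w[1]-w[0],w[2]-w[1]],key=np.linalg.norm);print(n,np.round(m,4),np.round(s,4),np.degrees(np.arctan2(e[1],e[0]))%180)
E
python3 w.py .458 -.117 .025 119
```

```text
hinge [ 0.4561 -0.1168] [0.0331 0.0646] 119.61189
tenR [0.4704 0.0068] [0.0577 0.0267] 35.140053
tenL [0.4633 0.1013] [0.0594 0.0221] 59.91517
t 2.15 p [ 0.448  -0.0991  0.1615] yaw 118.97 w 0.087 F [-0.4 -0.6 -1.6]
shift cm [-2.22  0.06 13.62] turn -0.001
```

```bash
python3 -m jog '[[-2,0,1,0,0],[0,0,3,0,0],[0,0,3,0,0],[0,0,2.5,0,0],[0,0,2,0,0],[0,0,1,0,0],[0,0,0,0,0],[0,0,0,0,0],[0,0,0,0,0],[0,0,0,0,0]]' 25 >/dev/null; python3 w.py .457 -.117 .025 119.3
```

```text
t 3.15 p [ 0.4575 -0.1203  0.0346] yaw 118.09 w 0.0872 F [0.7 0.8 1. ]
shift cm [0.3  0.12 0.96] turn -0.021
```

```bash
python3 -m jog '[[0.3,0.1,0.5,-0.02,0],[0,0,0.5,0,0],[0,0,0.2,0,0.5],[0,0,0,0,1],[0,0,0,0,1],[0,0,0,0,1],[0,0,0,0,1],[0,0,0,0,1],[0,0,0,0,1],[0,0,0,0,1]]' 25 >/dev/null; python3 w.py
python3 -m jog '[[0,0,-1,0,1],[0,0,-2,0,1],[0,0,-3,0,1],[0,0,-2,0,1],[0,0,-1,0.1,1],[0,0,0,0.14,1],[0,0,0,0.13,1],[0,0,0,0.07,1],[0,0,0,0,1],[0,0,0,0,1]]' >/dev/null; python3 w.py .641 -.192 .09 95
```

```text
t 4.15 p [ 0.4578 -0.1171  0.023 ] yaw 119.33 w 0.031 F [0.6 0.3 0.5]
t 5.15 p [ 0.4594 -0.1168  0.1238] yaw 93.39 w 0.0002 F [ 0.2 -0.4 -0.1]
shift cm [-8.59 17.69  3.33] turn -0.028
```

Width went to 0: the hinge slipped out. Looking.

```bash
python3 -m jog '[[0,0,0,0,0.3],[0,0,0,0,0],[0,0,0,0,0],[0,0,0,0,0],[0,-2,0,0,0],[0,-2,0,0,0],[0,0,0,0,0],[0,0,0,0,0],[0,0,0,0,0],[0,0,0,0,0]]' >/dev/null; python3 w.py
python3 - <<'E'
from bench import r
import pickle,cv2,numpy as np
c=r.camera('wrist');pickle.dump(c,open('wrist.pkl','wb'));d=r.camera('top')
a=c['pixels'][100:320,150:550];b=cv2.resize(d['pixels'][200:260,330:440],(400,218))
cv2.imwrite('pics/w2.png',np.vstack([a,b])[:,:,::-1])
E
```

```text
t 6.15 p [ 0.4195 -0.119   0.124 ] yaw 93.77 w 0.0721 F [ 0.5 -0.5  0. ]
```

View pics/w2.png

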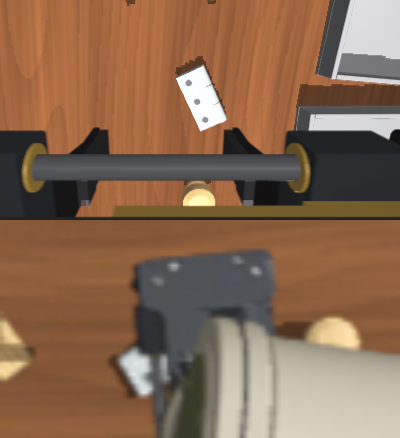

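Fingers move at about 80 mm/s, so I lifted before the grip had built up. The hinge lies in the wrist crop at (201,98), still flat. I'll re-measure and regrip with more wait.

```bash
python3 - <<'E'
from h import *
c=pickle.load(open('wrist.pkl','rb'))
q=[(326,177),(351,165),(376,219),(354,231)]
w=np.array([ray(c,*p,.012)[:2] for p in q],'f4');m,s,a=cv2.minAreaRect(w)
e=max([w[1]-w[0],w[2]-w[1]],key=np.linalg.norm);print(np.round(m,4),np.round(s,4),np.degrees(np.arctan2(e[1],e[0]))%180)
E
python3 w.py .457 -.117 .024 119.5
```

```text
[ 0.4564 -0.117 ] [0.028  0.0662] 120.119156
t 6.25 p [ 0.4194 -0.1189  0.1239] yaw 93.78 w 0.0801 F [-0.3 -0.1 -0.5]
shift cm [-0.11  3.76  9.99] turn -0.449
```

```bash
python3 -m jog '[[0,2,1,0,0.35],[-0.1,1.8,1,0,0.35],[0,0,1,-0.15,0.35],[0,0,1,-0.15,0.35],[0,0,1.5,-0.12,0.35],[0,0,1.5,-0.03,0.35],[0,0,1,0,0.35],[0,0,1,0,0.35],[0,0,0,0,0.35],[0,0,0,0,0.35]]' 40 >/dev/null; python3 w.py .457 -.117 .024 119.5
```

```text
t 7.25 p [ 0.4623 -0.116   0.0304] yaw 120.38 w 0.0564 F [ 0.2 -0.3 -0.5]
shift cm [ 0.18 -0.51  0.64] turn 0.015
```

```bash
python3 -m jog '[[0.2,-0.5,0.3,0.01,0.35],[0,0,0.4,0,0.4],[0,0,0,0,1],[0,0,0,0,1],[0,0,0,0,1],[0,0,0,0,1],[0,0,0,0,1],[0,0,0,0,1],[0,0,0,0,1],[0,0,0,0,1]]' 40 >/dev/null; python3 w.py
python3 -m jog '[[0,0,0,0,1],[0,0,-0.5,0,1],[0,0,-1,0,1],[0,0,-1.5,0,1],[0,0,-1.5,0,1],[0,0,-1.5,0,1],[0,0,-1,0,1],[0,0,0,0,1],[0,0,0,0,1],[0,0,0,0,1]]' >/dev/null; python3 w.py .641 -.192 .09 95
```

```text
t 8.25 p [ 0.4578 -0.1173  0.0248] yaw 119.69 w 0.0021 F [-0.5  0.6 -0. ]
t 9.25 p [ 0.4577 -0.1175  0.1009] yaw 119.73 w 0.0005 F [-0.3  0.3 -0.5]
shift cm [-15.56  12.21   1.16] turn 0.432
```

```bash
python3 - <<'E'
from bench import r
import pickle,cv2,numpy as np
c=r.camera('wrist');pickle.dump(c,open('wrist.pkl','wb'));d=r.camera('scene')
a=c['pixels'][100:320,150:550];b=cv2.resize(d['pixels'][150:270,180:380],(800,480))[:370]
cv2.imwrite('pics/w3.png',np.vstack([np.pad(a,((0,0),(0,400),(0,0))),b])[:,:,::-1])
E
```

```text
(no output)
```

View pics/w3.png

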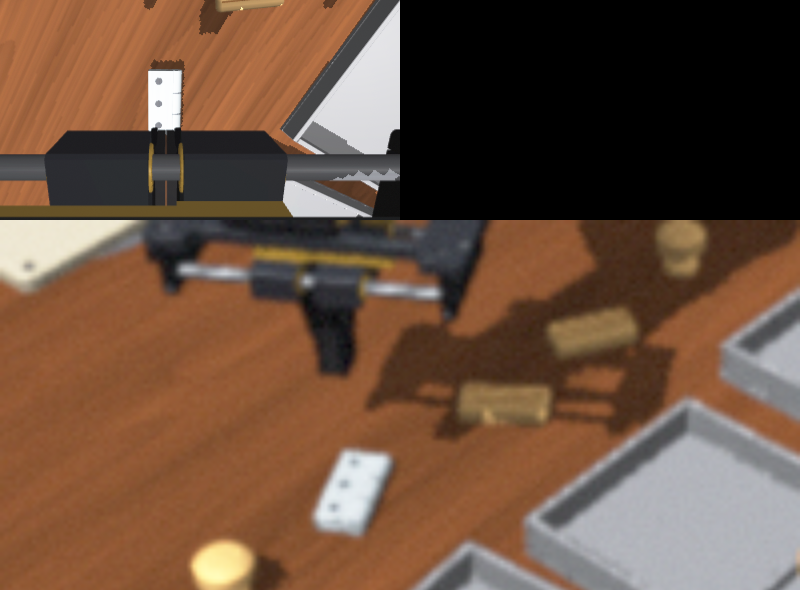

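```bash
python3 - <<'E'
from h import *
c=pickle.load(open('scene.pkl','rb'));w=pickle.load(open('wrist.pkl','rb'))
print('tip px',proj(c,[.4577,-.1175,.079]),'seen ~(263.8,243)')
print('seen tip at z.079',ray(c,263.8,243,.079),'hinge',ray(c,268,273,.012))
M=np.array(w['camera_from_world']);print('wristcam pos',-M[:3,:3].T@M[:3,3],'axis',-M[2,:3])
q=[(298,170),(332,170)]
for p in q+[(298,229),(332,229)]:print(ray(w,*p,.012))
for z in(.06,.079,.101):print('tip in wrist',proj(w,[.4577,-.1175,z]))
E
python3 w.py
```

```text
tip px (np.float64(265.6232176894131), np.float64(196.09253288490478)) seen ~(263.8,243)
seen tip at z.079 [ 0.57310263 -0.23423125  0.079     ] hinge [ 0.59602951 -0.25209944  0.012     ]
wristcam pos [ 0.41989    -0.05612993  0.27047281] axis [ 0.13517325 -0.22113227 -0.96583058]
[ 0.42671593 -0.09687868  0.012     ]
[ 0.45423588 -0.08122084  0.012     ]
[ 0.45482457 -0.14806507  0.012     ]
[ 0.48397857 -0.13154805  0.012     ]
tip in wrist (np.float64(316.48209458484354), np.float64(220.5822617929788))
tip in wrist (np.float64(316.77460811484985), np.float64(229.02837332616974))
tip in wrist (np.float64(317.1868543471689), np.float64(240.93167796041828))
t 9.35 p [ 0.4575 -0.1174  0.1006] yaw 119.73 w 0.0004 F [ 0.  -0.4  0.3]
```

```bash
python3 - <<'E'
from h import *
c=pickle.load(open('scene.pkl','rb'))
print('hinge',ray(c,268,218,.012))
for z in(.07,.08,.09,.1,.11):print(z,proj(c,[.4575,-.1174,z]))
E
python3 - <<'E'
from bench import r
import cv2
d=r.camera('scene');cv2.imwrite('pics/s3.png',cv2.resize(d['pixels'][165:235,225:310],(800,658),interpolation=cv2.INTER_CUBIC)[:600,:,::-1])
E
```

```text
hinge [ 0.46188949 -0.12203134  0.012     ]
0.07 (np.float64(265.9429508929935), np.float64(198.84308466466047))
0.08 (np.float64(265.5573602648715), np.float64(195.7266012901441))
0.09 (np.float64(265.1679012163225), np.float64(192.57885193801687))
0.1 (np.float64(264.774515239229), np.float64(189.39936372444004))
0.11 (np.float64(264.37714263961584), np.float64(186.18765418104724))
```

View pics/s3.png

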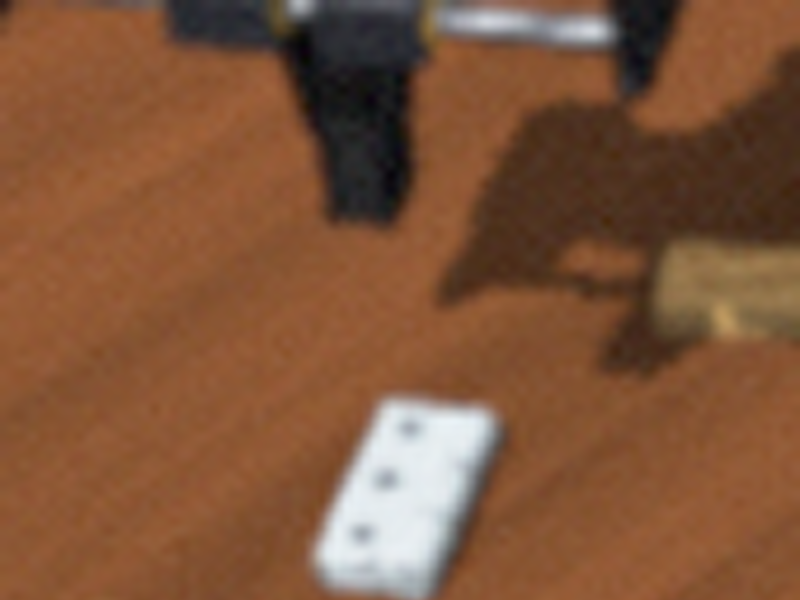

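The tip is seen at (263.8,188.6), which means z≈0.10. The fingertips are therefore at about the TCP height, not 22 mm below it, and the jaws closed above the hinge. I'll feel my way lower, watching the force.

```bash
python3 -m jog '[[0,0,1,0,0.3],[0,0,1,0,0.3],[0,0,1.5,0,0.3],[0,0,1.5,0,0.3],[0,0,1,0,0.3],[0,0,0.5,0,0.3],[0,0,0.5,0,0.3],[0,0,0,0,0.3],[0,0,0,0,0.3],[0,0,0,0,0.3]]' 30 >/dev/null; python3 w.py .457 -.117 .012 119.7

```

```text
t 10.4 p [ 0.4565 -0.1161  0.0231] yaw 119.76 w 0.0603 F [-0.4 -0.3 -0. ]
shift cm [-0.11 -0.01  1.11] turn 0.001
```

```bash
python3 -m jog '[[-0.1,0,0.2,0,0.3],[0,0,0.2,0,0.3],[0,0,0.2,0,0.3],[0,0,0.2,0,0.3],[0,0,0.2,0,0.3],[0,0,0,0,0.3],[0,0,0,0,0.3],[0,0,0,0,0.3],[0,0,0,0,0.3],[0,0,0,0,0.3]]' 30 >/dev/null; python3 w.py
python3 - <<'E'
from bench import r
import cv2
d=r.camera('scene');cv2.imwrite('pics/s4.png',cv2.resize(d['pixels'][185:245,225:305],(800,600),interpolation=cv2.INTER_CUBIC)[:600,:,::-1])
E
```

```text
t 11.4 p [ 0.4578 -0.1173  0.0133] yaw 119.75 w 0.0608 F [0.5 0.3 0.3]
```

View pics/s4.png

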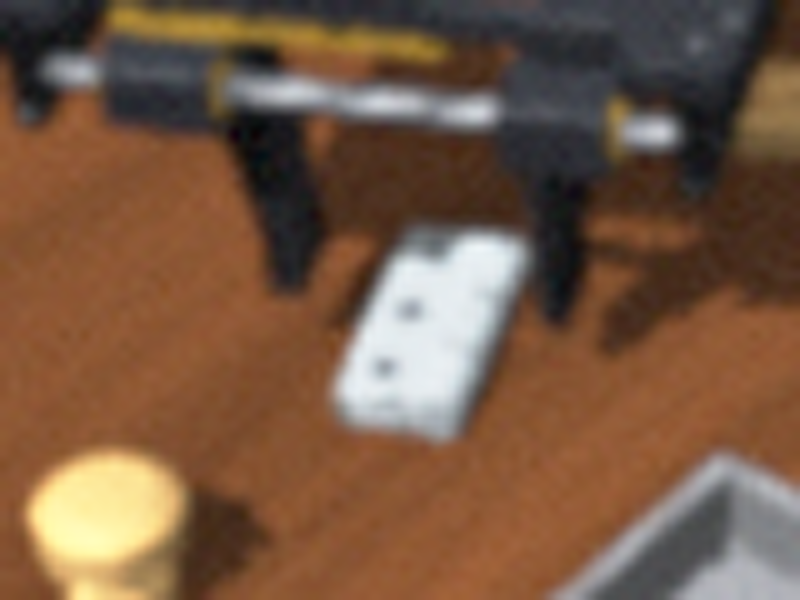

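No contact at TCP z = 0.013, and the tips at (290,290) and (557,320) stand about 15 mm up, straddling the hinge. That confirms the reading, so I'll go lower.

```bash
python3 -m jog '[[0,0,0.2,0,0.3],[0,0,0.2,0,0.3],[0,0,0.2,0,0.3],[0,0,0.1,0,0.3],[0,0,0.1,0,0.3],[0,0,0,0,0.3],[0,0,0,0,0.3],[0,0,0,0,0.3],[0,0,0,0,0.3],[0,0,0,0,0.3]]' 30 >/dev/null; python3 w.py
```

```text
t 12.45 p [ 0.4579 -0.1172  0.0046] yaw 119.75 w 0.0607 F [ 0.1  0.4 -0.3]
```

```bash
python3 -m jog '[[0,0,0,0,1],[0,0,0,0,1],[0,0,0,0,1],[0,0,0,0,1],[0,0,0,0,1],[0,0,0,0,1],[0,0,0,0,1],[0,0,0,0,1],[0,0,0,0,1],[0,0,0,0,1]]' 30 >/dev/null; python3 w.py
```

```text
t 13.45 p [ 0.4579 -0.1173  0.0046] yaw 119.75 w 0.0008 F [0.4 0.2 0.2]
```

```bash
python3 - <<'E'
from bench import r
import cv2
d=r.camera('scene');cv2.imwrite('pics/s5.png',cv2.resize(d['pixels'][185:245,225:305],(800,600),interpolation=cv2.INTER_CUBIC)[:600,:,::-1])
E
```

```text
(no output)
```

View pics/s5.png

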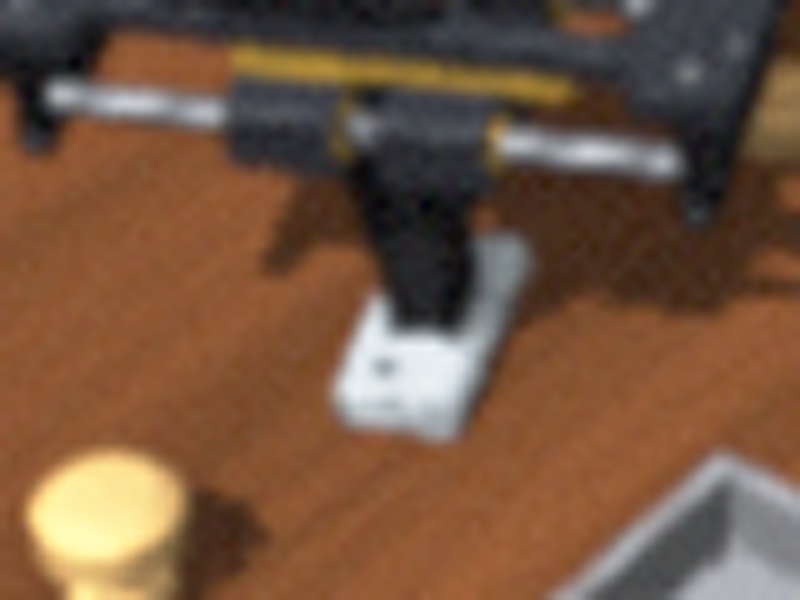

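The closed tips at (430,328) sit just above the hinge top, so the tips are at or above 12 mm with the reading at 4.6 mm. I'll probe by touching the hinge lightly to calibrate height.

```bash
python3 -m jog '[[0,0,0.1,0,1],[0,0,0.1,0,1],[0,0,0.1,0,1],[0,0,0,0,1],[0,0,0,0,1],[0,0,0,0,1],[0,0,0,0,1],[0,0,0,0,1],[0,0,0,0,1],[0,0,0,0,1]]' 30 >/dev/null; python3 w.py
python3 - <<'E'
from h import *
c=pickle.load(open('scene.pkl','rb'))
for z in(0,.012,.02,.03):print(z,proj(c,[.4579,-.1172,z]),'seen 268,217.8')
E
```

```text
t 14.5 p [ 0.4582 -0.1173  0.0045] yaw 119.74 w 0.0006 F [-0.6 -0.   1.4]
0 (np.float64(268.70361032530434), np.float64(219.84743720544964)) seen 268,217.8
0.012 (np.float64(268.27205235318416), np.float64(216.3518498098154)) seen 268,217.8
0.02 (np.float64(267.9815583662294), np.float64(213.9988701757749)) seen 268,217.8
0.03 (np.float64(267.61525779093455), np.float64(211.03186282859582)) seen 268,217.8
```

```bash
python3 -m jog '[[0,0,0.2,0,1],[0,0,0.2,0,1],[0,0,0.2,0,1],[0,0,0.2,0,1],[0,0,0.2,0,1],[0,0,0.2,0,1],[0,0,0.2,0,1],[0,0,0.2,0,1],[0,0,0.2,0,1],[0,0,0.2,0,1]]' 30 >/dev/null; python3 w.py
```

```text
t 15.5 p [ 0.4582 -0.1175  0.0043] yaw 119.74 w 0.0006 F [-14.2   3.4  37. ]
```

Contact at reading 0.0044 means the tip is at 0.012, so tip height = reading + 7.6 mm. I'll back off, open, go to a reading of about -0.005, and grip.

```bash
python3 -m jog '[[0,0,-0.8,0,1],[0,0,0,0,0.35],[0,0,0,0,0.35],[0,0,0,0,0.35],[0,0,0,0,0.35],[0,0,0,0,0.35],[0,0,0,0,0.35],[0,0,0,0,0.35],[0,0,0,0,0.35],[0,0,0,0,0.35]]' 30 >/dev/null; python3 w.py .457 -.117 -.005 119.6
python3 -m jog '[[0,0,0.4,0,0.35],[0,0,0.4,0,0.35],[0,0,0.2,0,0.35],[0,0,0.2,0,0.35],[0,0,0.2,0,0.35],[0,0,0.2,0,0.35],[0,0,0,0,0.35],[0,0,0,0,0.35],[0,0,0,0,0.35],[0,0,0,0,0.35]]' 30 >/dev/null; python3 w.py .457 -.117 -.005 119.6
```

```text
t 16.5 p [ 0.4577 -0.1173  0.0114] yaw 119.73 w 0.0555 F [ 0.5 -0.7 -0.5]
shift cm [ 0.07 -0.02  1.64] turn 0.002
t 17.5 p [ 0.4575 -0.1174 -0.0062] yaw 119.74 w 0.0567 F [ 0.4 -0.2  0.4]
shift cm [ 0.06 -0.02 -0.12] turn 0.002
```

```bash
python3 -m jog '[[0,0,0,0,1],[0,0,0,0,1],[0,0,0,0,1],[0,0,0,0,1],[0,0,0,0,1],[0,0,0,0,1],[0,0,0,0,1],[0,0,0,0,1],[0,0,0,0,1],[0,0,0,0,1]]' 30 >/dev/null; python3 w.py
```

```text
t 18.5 p [ 0.4576 -0.1175 -0.0059] yaw 119.73 w 0.0314 F [0.7 0.4 0.2]
```

Gripped (width 31.4 mm). Lifting, turning and heading for the hinge tray.

```bash
python3 -m jog '[[0,0,-1,0,1],[0,0,-1.5,0,1],[0,0,-1.5,0,1],[0,0,-1.5,0,1],[0,0,-1.5,0.08,1],[0,0,-0.5,0.12,1],[0,0,0,0.12,1],[0,0,0,0.1,1],[0,0,0,0,1],[0,0,0,0,1]]' >/dev/null; python3 w.py .641 -.192 .06 95
```

```text
t 19.5 p [ 0.4583 -0.1158  0.0775] yaw 95.05 w 0.0314 F [ 0.4  0.  -1. ]
shift cm [-9.19 17.54  1.68] turn 0.001
```

```bash
python3 -m jog '[[-0.8,1.5,0,0,1],[-1.5,3,0,0,1],[-1.5,3,0,0,1],[-1.5,3,0,0,1],[-1.5,3,0.3,0,1],[-1,2,0.5,0,1],[-0.5,1,0.5,0,1],[0,0,0.3,0,1],[0,0,0,0,1],[0,0,0,0,1]]' >/dev/null; python3 w.py .641 -.192 .003 95
```

```text
t 20.5 p [ 0.6342 -0.1852  0.059 ] yaw 96.51 w 0.0315 F [-0.6 -0.4 -1.5]
shift cm [-0.72  0.66  5.59] turn 0.026
```

```bash
python3 -m jog '[[-0.5,0.5,1,0.02,1],[0,0,1,0,1],[0,0,1,0,1],[0,0,1,0,1],[0,0,0.5,0,1],[0,0,0.5,0,1],[0,0,0.2,0,1],[0,0,0.2,0,1],[0,0,0,0,1],[0,0,0,0,1]]' >/dev/null; python3 w.py .641 -.192 .000 95
```

```text
t 21.5 p [ 0.6381 -0.19    0.0008] yaw 95.36 w 0.0313 F [-0.2  0.6 -0.8]
shift cm [-0.22  0.27  0.08] turn 0.006
```

```bash
python3 -m jog '[[0,0,0.15,0,1],[0,0,0.1,0,1],[0,0,0,0,1],[0,0,0,0,0.4],[0,0,0,0,0.4],[0,0,0,0,0.4],[0,0,0,0,0.4],[0,0,0,0,0.4],[0,0,0,0,0.4],[0,0,0,0,0.4]]' >/dev/null; python3 w.py
python3 -m jog '[[0,0,-1,0,0.4],[0,0,-2,0,0.4],[0,0,-3,0,0.4],[0,0,-2,0,0.4],[0,-2,0,0,0.2],[0,-3,0,0,0.2],[0,-4,0,0,0.2],[0,-4,0,0,0.2],[0,-3,0,0,0.2],[0,0,0,0,0.2]]' >/dev/null; python3 w.py .4626 -.2289 .06 90
```

```text
t 22.5 p [ 6.393e-01 -1.903e-01 -2.000e-04] yaw 95.36 w 0.0524 F [ 0.  -0.5 -0.5]
t 23.5 p [ 0.4768 -0.204   0.0904] yaw 95.45 w 0.0693 F [ 1.2 -0.3  0.3]
shift cm [-2.32 -1.64  3.07] turn 0.095
```

Hinge released (opening 52 mm > 32 mm). Next is the right knob.

```bash
python3 -m jog '[[-1.3,-1,1,0.05,0.2],[-1,-0.6,1,0.05,0.2],[0,0,0,0,0.2],[0,0,0,0,0.2],[0,0,0,0,0.2],[0,0,0,0,0.2],[0,0,0,0,0.2],[0,0,0,0,0.2],[0,0,0,0,0.2],[0,0,0,0,0.2]]' 20 >/dev/null; python3 w.py .4626 -.2289 .000 90
python3 - <<'E'
from bench import r
import pickle,cv2,numpy as np
c=r.camera('wrist');pickle.dump(c,open('wrist.pkl','wb'));d=r.camera('top')
cv2.imwrite('pics/k1.png',np.vstack([c['pixels'][130:330,:],cv2.resize(d['pixels'][110:250,215:445],(640,390))])[:,:,::-1])
E
```

```text
t 24.5 p [ 0.4655 -0.2298  0.072 ] yaw 89.46 w 0.0695 F [-1.2  0.1  0.3]
shift cm [ 0.16 -0.3   7.2 ] turn -0.009
```

View pics/k1.png

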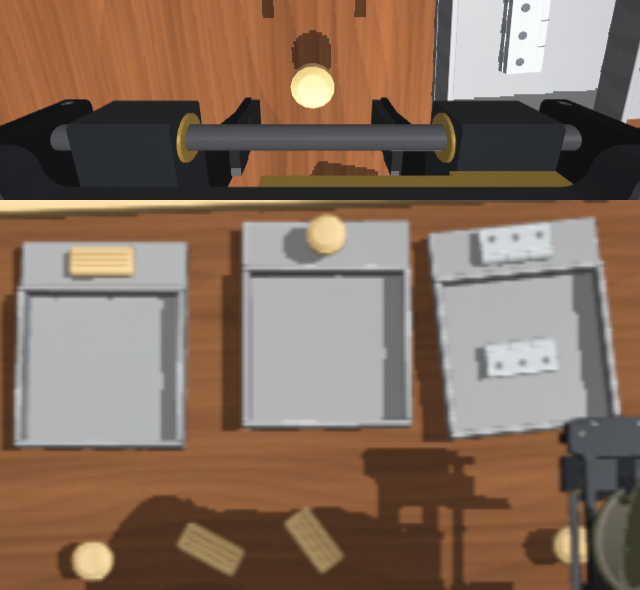

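The hinge lies flat in its tray at crop (521,357). The wrist shows the knob head at (312,217), centred between the fingers.

```bash
python3 - <<'E'
from h import *
c=pickle.load(open('wrist.pkl','rb'));print(ray(c,312,217,.033))
E
python3 -m jog '[[0,-0.2,1,0,0.2],[0,0,1.5,0,0.2],[0,0,1.5,0,0.2],[0,0,1.2,0,0.2],[0,0,0.8,0,0.2],[0,0,0.5,0,0.2],[0,0,0.3,0,0.2],[0,0,0,0,0.2],[0,0,0,0,0.2],[0,0,0,0,0.2]]' 20 >/dev/null; python3 w.py .4626 -.2289 .000 90
```

```text
[ 0.46123364 -0.22727463  0.033     ]
t 25.6 p [ 0.463  -0.2309 -0.0006] yaw 89.43 w 0.0697 F [-0.3  0.3 -0.9]
shift cm [ 0.2  -0.04 -0.06] turn -0.01
```

```bash
python3 -m jog '[[0.25,0,0,0,0.2],[0,0,0,0,1],[0,0,0,0,1],[0,0,0,0,1],[0,0,0,0,1],[0,0,0,0,1],[0,0,0,0,1],[0,0,0,0,1],[0,0,0,0,1],[0,0,0,0,1]]' 20 >/dev/null; python3 w.py
python3 -m jog '[[0,0,-1,0,1],[0,0,-1.5,0,1],[0,0,-2,0,1],[0,0,-2,0,1],[0,0,-1.5,0,1],[1,1,0,0,1],[2,2,0,0,1],[3,3,0,0,1],[3,3,0,0,1],[3,3,0,0,1]]' >/dev/null; python3 w.py .645 -.043 .06 90
```

```text
t 26.6 p [ 0.4637 -0.2285  0.0005] yaw 89.42 w 0.0346 F [0.2 0.3 0.9]
t 27.6 p [ 0.5881 -0.1094  0.0904] yaw 88.79 w 0.0348 F [ 1.  -0.8  0.5]
shift cm [6.81 5.52 2.96] turn -0.021
```

```bash
python3 -m jog '[[2.5,2,0,0,1],[2,1.5,1,0,1],[1,0.7,1.5,0,1],[0,0,1.5,0,1],[0,0,1.5,0,1],[0,0,1,0,1],[0,0,0.5,0,1],[0,0,0.3,0,1],[0,0,0,0,1],[0,0,0,0,1]]' >/dev/null; python3 w.py .645 -.043 .0065 90
```

```text
t 28.6 p [ 0.6367 -0.0451  0.0138] yaw 89.12 w 0.0345 F [-0.2 -0.6 -0.8]
shift cm [0.24 0.82 0.73] turn -0.015
```

```bash
python3 -m jog '[[0,0,0.4,0,1],[0,0,0.3,0,1],[0,0,0.1,0,1],[0,0,0,0,1],[0,0,0,0,0.35],[0,0,0,0,0.35],[0,0,0,0,0.35],[0,0,0,0,0.35],[0,0,0,0,0.35],[0,0,0,0,0.35]]' >/dev/null; python3 w.py
python3 -m jog '[[0,0,-1,0,0.35],[0,0,-2,0,0.35],[0,0,-3,0,0.35],[0,0,-3,0,0.2],[1,-2,0,0,0.2],[3,-3,0,0,0.2],[4,-3,0,0,0.2],[5,-3,0,0,0.2],[4,-3,0,0,0.2],[4,-2,0,0,0.2]]' >/dev/null; python3 w.py .459 .210 .07 90
```

```text
t 29.6 p [ 0.6379 -0.0457  0.007 ] yaw 89.08 w 0.0561 F [-0.1 -0.8  0.2]
t 30.6 p [0.4843 0.1609 0.1021] yaw 88.39 w 0.0696 F [1.2 0.2 1.4]
shift cm [ 4.89 -2.73  3.08] turn -0.028
```

```bash
python3 -m jog '[[2.5,-1.4,0,-0.02,0.2],[2,-1.3,1,0,0.2],[0.4,0,1,0,0.2],[0,0,0.5,0,0.2],[0,0,0,0,0.2],[0,0,0,0,0.2],[0,0,0,0,0.2],[0,0,0,0,0.2],[0,0,0,0,0.2],[0,0,0,0,0.2]]' 20 >/dev/null; python3 w.py .458 .210 .000 90
python3 - <<'E'
from bench import r
import pickle,cv2,numpy as np
c=r.camera('wrist');pickle.dump(c,open('wrist.pkl','wb'));d=r.camera('scene')
cv2.imwrite('pics/k2.png',np.vstack([c['pixels'][130:330,:],cv2.resize(d['pixels'][140:320,240:460],(440,360))[:, :440] if 0 else cv2.resize(d['pixels'][140:280,250:474],(640,400))])[:,:,::-1])
E
```

```text
t 31.6 p [0.4576 0.2154 0.0802] yaw 89.86 w 0.0695 F [ 0.7  0.3 -0.4]
shift cm [-0.41 -0.18  8.03] turn -0.002
```

View pics/k2.png

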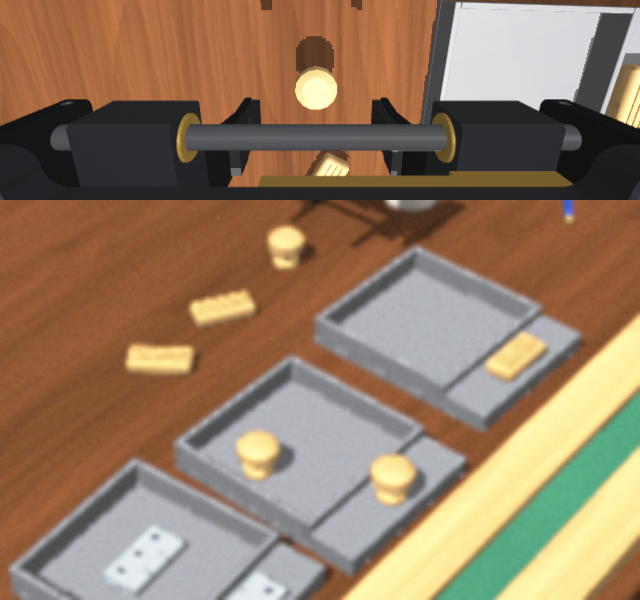

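The first knob stands upright in its tray at (258,455) and the hinge is in its own tray. The left knob's head is at wrist pixel (316,219), between the fingers.

```bash
python3 - <<'E'
from h import *
c=pickle.load(open('wrist.pkl','rb'));print(ray(c,316,219,.033))
E
python3 -m jog '[[-0.4,0,1,0,0.2],[0,0,1.5,0,0.2],[0,0,1.5,0,0.2],[0,0,1.5,0,0.2],[0,0,1.2,0,0.2],[0,0,0.8,0,0.2],[0,0,0.4,0,0.2],[0,0,0.1,0,0.2],[0,0,0,0,0.2],[0,0,0,0,0.2]]' 20 >/dev/null; python3 w.py .458 .210 .000 90
```

```text
[0.45769484 0.21308502 0.033     ]
t 32.7 p [ 0.4591  0.2098 -0.0061] yaw 89.93 w 0.0698 F [ 0.1 -0.  -0.6]
shift cm [ 0.01 -0.09 -0.61] turn -0.001
```

```bash
python3 -m jog '[[0.15,0,-0.6,0,0.2],[0,0,0,0,1],[0,0,0,0,1],[0,0,0,0,1],[0,0,0,0,1],[0,0,0,0,1],[0,0,0,0,1],[0,0,0,0,1],[0,0,0,0,1],[0,0,0,0,1]]' 20 >/dev/null; python3 w.py
python3 -m jog '[[0,0,-1,0,1],[0,0,-1.5,0,1],[0,0,-2,0,1],[0,0,-2,0,1],[0,0,-1.5,0,1],[-1,1,0,0,1],[-2,2,0,0,1],[-3,3,0,0,1],[-3,3,0,0,1],[-3,3,0,0,1]]' >/dev/null; python3 w.py .642 .03 .06 90
```

```text
t 33.7 p [4.593e-01 2.119e-01 4.000e-04] yaw 89.93 w 0.0345 F [-0.4  0.9  1. ]
t 34.7 p [0.5805 0.0925 0.0959] yaw 90.59 w 0.0345 F [-0.   1.1  1. ]
shift cm [-6.25  5.97  3.88] turn 0.01
```

```bash
python3 -m jog '[[-2.5,2.3,0,0,1],[-2,2,1,0,1],[-1,1,1.5,0,1],[0,0,1.5,0,1],[0,0,1.5,0,1],[0,0,1,0,1],[0,0,0.7,0,1],[0,0,0.3,0,1],[0,0,0,0,1],[0,0,0,0,1]]' >/dev/null; python3 w.py .642 .03 .0065 90
```

```text
t 35.7 p [0.6406 0.0234 0.0177] yaw 90.13 w 0.0348 F [-0.5 -0.8  0.6]
shift cm [0.68 0.11 1.11] turn 0.002
```

```bash
python3 -m jog '[[0.4,0,0.5,0,1],[0,0,0.4,0,1],[0,0,0.2,0,1],[0,0,0,0,1],[0,0,0,0,0.35],[0,0,0,0,0.35],[0,0,0,0,0.35],[0,0,0,0,0.35],[0,0,0,0,0.35],[0,0,0,0,0.35]]' >/dev/null; python3 w.py
python3 -m jog '[[0,0,-1,0,0.35],[0,0,-2,0,0.35],[0,0,-3,0,0.35],[0,0,-3,0,0.3],[0,-2,0,0,0.3],[-1,-4,0,0,0.3],[-1,-4,0,0,0.3],[0,-3,0,0,0.3],[0,-2,0,0.1,0.3],[0,0,0,0.14,0.3]]' >/dev/null; python3 w.py .472 .006 .07 35
python3 -m jog '[[0,0,0,0.14,0.3],[0,0,0,0.14,0.3],[0,0,0,0.14,0.3],[0,0,0,0.14,0.3],[0,0,0,0.12,0.3],[0,0,0,0,0.3],[0,0,0,0,0.3],[0,0,0,0,0.3],[0,0,0,0,0.3],[0,0,0,0,0.3]]' >/dev/null; python3 w.py .472 .006 -.005 35
```

```text
t 36.7 p [0.6422 0.0279 0.0077] yaw 90.14 w 0.0561 F [-0.2 -0.   0.2]
t 37.7 p [0.4848 0.0099 0.1024] yaw 76.17 w 0.061 F [ 2.  -0.3  0.3]
shift cm [-0.64 -1.28  3.19] turn 0.719
t 38.7 p [0.4853 0.0107 0.1088] yaw 36.12 w 0.0611 F [ 0.6 -0.3  0.6]
shift cm [-1.59 -0.93 11.32] turn 0.019
```

```bash
python3 -m jog '[[-1,-0.5,1,0.02,0.3],[-0.5,-0.4,2,0,0.3],[0,0,2,0,0.3],[0,0,2,0,0.3],[0,0,1.5,0,0.3],[0,0,0.8,0,0.3],[0,0,0.3,0,0.3],[0,0,0,0,0.3],[0,0,0,0,0.3],[0,0,0,0,0.3]]' 15 >/dev/null; python3 w.py .472 .006 -.005 35
```

```text
t 39.7 p [0.4736 0.0066 0.0109] yaw 35.26 w 0.061 F [-0.2  0.1  0.4]
shift cm [-0.2  -0.12  1.58] turn 0.005
```

```bash
python3 -m jog '[[-0.2,-0.1,0.6,0,0.3],[0,0,0.5,0,0.3],[0,0,0.3,0,0.3],[0,0,0.1,0,1],[0,0,0,0,1],[0,0,0,0,1],[0,0,0,0,1],[0,0,0,0,1],[0,0,0,0,1],[0,0,0,0,1]]' 15 >/dev/null; python3 w.py
python3 -m jog '[[0,0,0,0,1],[0,0,-1,0,1],[0,0,-1.5,0,1],[0,0,-2,0,1],[0,0,-2,0,1],[0,0,-1.5,-0.1,1],[0,0,0,-0.14,1],[0,0,0,-0.14,1],[0,0,0,-0.14,1],[0,0,0,-0.14,1]]' >/dev/null; python3 w.py .636 .163 .08 89
```

```text
t 40.7 p [ 0.4729  0.0058 -0.0043] yaw 35.26 w 0.0279 F [-0.3 -0.1 -0.4]
t 41.7 p [0.4691 0.0092 0.085 ] yaw 74.42 w 0.0277 F [0.6 0.5 0.1]
shift cm [19.3  11.91  1.  ] turn -0.254
```

```bash
python3 -m jog '[[0,0,0,-0.13,1],[0,0,0,-0.12,1],[0,0,0,0,1],[2,2,0,0,1],[3,3,0,0,1],[3,3,0,0,1],[3,3,0,0,1],[2,2,0,0,1],[0.5,1,0,0,1],[0,0,0,0,1]]' >/dev/null; python3 w.py .636 .167 .08 89
python3 -m jog '[[0,0,0,0,1],[0,0,0,0,1],[0,0,0,0,1],[0,0,0,0,1],[0,0,0,0,1],[0,0,0,0,1],[0,0,0,0,1],[0,0,0,0,1],[0,0,0,0,1],[0,0,0,0,1]]' >/dev/null; python3 w.py .636 .167 .002 89
```

```text
t 42.7 p [0.6164 0.1451 0.0937] yaw 87.61 w 0.0279 F [-0.6  0.1 -0.4]
shift cm [2.31 1.78 1.42] turn -0.024
t 43.7 p [0.6146 0.1419 0.0947] yaw 87.15 w 0.028 F [0.2 0.1 0.2]
shift cm [2.88 1.48 9.29] turn -0.032
```

```bash
python3 -m jog '[[1.5,1,0,-0.03,1],[1,1,1,0,1],[0.4,0,1.5,0,1],[0,0,1.5,0,1],[0,0,1.5,0,1],[0,0,1,0,1],[0,0,0.8,0,1],[0,0,0.3,0,1],[0,0,0,0,1],[0,0,0,0,1]]' >/dev/null; python3 w.py .636 .167 .002 89
```

```text
t 44.7 p [0.6391 0.1657 0.0125] yaw 88.81 w 0.028 F [ 0.5  0.3 -0. ]
shift cm [ 0.16 -0.37  1.02] turn -0.003
```

Lower and release, then move over to the left tenon at (0.465, 0.102), yaw 61°.

```bash
python3 -m jog '[[0.1,0,0.5,0,1],[0,0,0.4,0,1],[0,0,0.1,0,1],[0,0,0,0,1],[0,0,0,0,0.35],[0,0,0,0,0.35],[0,0,0,0,0.35],[0,0,0,0,0.35],[0,0,0,0,0.35],[0,0,0,0,0.35]]' >/dev/null; python3 w.py
python3 -m jog '[[0,0,-1,0,0.35],[0,0,-2,0,0.35],[0,0,-3,0,0.35],[0,0,-3,0,0.3],[-1,-2,0,0,0.3],[-2,-4,0,0,0.3],[-2,-4,0,0,0.3],[-1,-4,0,0,0.3],[0,-2,0,0,0.3],[0,0,0,0.1,0.3]]' >/dev/null; python3 w.py .465 .102 .07 61
python3 -m jog '[[0,0,0,0.14,0.3],[0,0,0,0.14,0.3],[0,0,0,0.1,0.3],[0,0,0,0,0.3],[0,0,0,0,0.3],[0,0,0,0,0.3],[0,0,0,0,0.3],[0,0,0,0,0.3],[0,0,0,0,0.3],[0,0,0,0,0.3]]' >/dev/null; python3 w.py .465 .102 -.005 61
python3 - <<'E'
from bench import r
import pickle,cv2,numpy as np
c=r.camera('wrist');pickle.dump(c,open('wrist.pkl','wb'));d=r.camera('scene')
cv2.imwrite('pics/t2.png',np.vstack([c['pixels'][130:330,:],cv2.resize(d['pixels'][140:280,250:474],(640,400))])[:,:,::-1])
E
```

```text
t 45.7 p [0.641  0.1669 0.0038] yaw 88.8 w 0.0559 F [ 0.2  0.1 -0.1]
t 46.7 p [0.4694 0.1122 0.0946] yaw 83.05 w 0.0606 F [ 1.1 -0.2 -0.4]
shift cm [-1.   -0.48  2.46] turn 0.385
t 47.7 p [0.4693 0.1126 0.0989] yaw 60.97 w 0.0606 F [0.7 0.4 0.3]
shift cm [-1.15 -0.66 10.37] turn -0.001
```

View pics/t2.png

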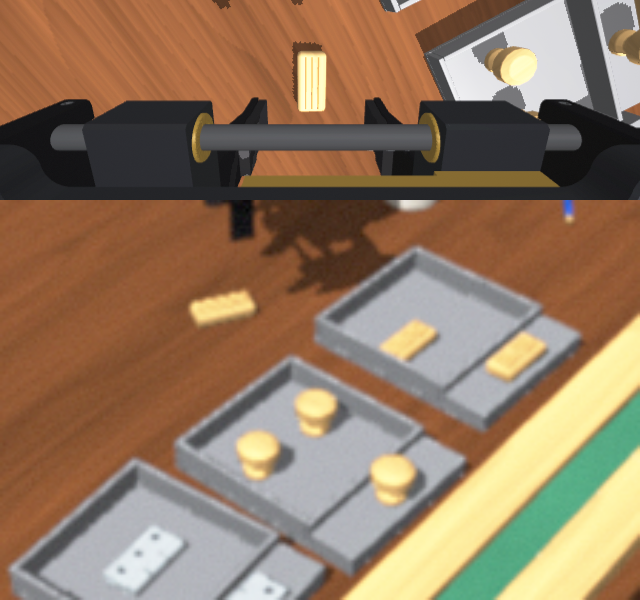

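Both knobs are upright in their tray, one tenon is in its tray, and the last tenon is square to the jaws at wrist (312,211).

```bash
python3 - <<'E'
from h import *
c=pickle.load(open('wrist.pkl','rb'));print(ray(c,312,211,.014))
E
python3 -m jog '[[-0.7,-0.4,1,0,0.3],[-0.4,-0.2,2,0,0.3],[0,0,2,0,0.3],[0,0,2,0,0.3],[0,0,1.2,0,0.3],[0,0,0.8,0,0.3],[0,0,0.3,0,0.3],[0,0,0,0,0.3],[0,0,0,0,0.3],[0,0,0,0,0.3]]' 15 >/dev/null; python3 w.py .466 .103 -.005 61
```

```text
[0.46720833 0.10576042 0.014     ]
t 48.8 p [0.4629 0.1006 0.0007] yaw 60.99 w 0.061 F [ 0.2 -0.7  0.4]
shift cm [0.36 0.11 0.58] turn -0.0
```

```bash
python3 -m jog '[[0.4,0.1,0.3,0,0.3],[0,0,0.2,0,0.3],[0,0,0.1,0,0.3],[0,0,0,0,1],[0,0,0,0,1],[0,0,0,0,1],[0,0,0,0,1],[0,0,0,0,1],[0,0,0,0,1],[0,0,0,0,1]]' 15 >/dev/null; python3 w.py
python3 -m jog '[[0,0,0,0,1],[0,0,-1,0,1],[0,0,-1.5,0,1],[0,0,-2,0,1],[0,0,-2,0,1],[0,0,-1.5,-0.1,1],[0,0,0,-0.14,1],[0,0,0,-0.14,1],[0,0,0,-0.1,1],[0,0,0,0,1]]' >/dev/null; python3 w.py .636 .236 .08 89
```

```text
t 49.8 p [ 0.4674  0.1039 -0.0044] yaw 60.98 w 0.028 F [-0.4  0.4 -0.8]
t 50.8 p [0.4614 0.1083 0.0842] yaw 89.56 w 0.0282 F [ 0.5 -0.   0.1]
shift cm [12.91 17.32  1.24] turn 0.01
```

```bash
python3 -m jog '[[1,2,0,0,1],[2,3,0,0,1],[2,3,0,0,1],[2,3,0,0,1],[2,3,0,0,1],[2,1.5,0,0,1],[0.5,0,0,0,1],[0,0,0,0,1],[0,0,0,0,1],[0,0,0,0,1]]' >/dev/null; python3 w.py .636 .237 .002 89
```

```text
t 51.8 p [0.6224 0.2215 0.0931] yaw 87.65 w 0.0283 F [-0.8 -0.2  0.1]
shift cm [1.94 0.63 9.11] turn -0.024
```

```bash
python3 -m jog '[[1,0.8,0,-0.03,1],[0.6,0.4,1,0,1],[0,0,1.5,0,1],[0,0,1.5,0,1],[0,0,1.5,0,1],[0,0,1,0,1],[0,0,0.8,0,1],[0,0,0.3,0,1],[0,0,0,0,1],[0,0,0,0,1]]' >/dev/null; python3 w.py .636 .237 .002 89
```

```text
t 52.8 p [0.639  0.2283 0.0097] yaw 88.97 w 0.0282 F [-0.3  0.6  0.2]
shift cm [ 0.9  -0.36  0.71] turn -0.0
```

```bash
python3 -m jog '[[0.5,0,-0.3,0,1],[0.4,0,0,0,1],[0,0,0,0,1],[0,0,0,0,1],[0,0,0,0,1],[0,0,0,0,1],[0,0,0,0,1],[0,0,0,0,1],[0,0,0,0,1],[0,0,0,0,1]]' >/dev/null; python3 w.py .638 .237 .002 89
```

```text
t 53.8 p [0.64   0.239  0.0147] yaw 88.97 w 0.0283 F [-0.1 -0.2 -0.6]
shift cm [-0.15 -0.28  1.26] turn -0.001
```

```bash
python3 -m jog '[[0,0,0.5,0,1],[0,0,0.4,0,1],[0,0,0.2,0,1],[0,0,0.1,0,1],[0,0,0,0,1],[0,0,0,0,0.35],[0,0,0,0,0.35],[0,0,0,0,0.35],[0,0,0,0,0.35],[0,0,0,0,0.35]]' >/dev/null; python3 w.py
python3 -m jog '[[0,0,0,0,0.35],[0,0,0,0,0.35],[0,0,-1,0,0.35],[0,0,-2,0,0.35],[0,0,-3,0,0.35],[0,0,-3,0,0.3],[-3,-3,-1,0,0.3],[-4,-4,-1,0,0.3],[-5,-4,-1,0,0.3],[-5,-4,0,0,0.3]]' >/dev/null; python3 w.py
python3 -m jog '[[-4,-2,0,0,0],[-5,0,0,0,0],[-5,0,0,0,0],[-5,0,0,0,0],[-4,0,0,0,0],[-2,0,0,0,0],[0,0,0,0,0],[0,0,0,0,0],[0,0,0,0,0],[0,0,0,0,0]]' >/dev/null; python3 w.py
python3 - <<'E'
from bench import r
import cv2,numpy as np
c=r.camera('top');d=r.camera('scene')
cv2.imwrite('pics/f.png',np.vstack([cv2.resize(c['pixels'][110:250,140:510],(740,280)),cv2.resize(d['pixels'][100:320,150:480],(740,310))[:, :740]])[:,:,::-1])
E
```

```text
t 54.8 p [0.641  0.2384 0.0018] yaw 88.97 w 0.0547 F [ 0.3 -0.   1.2]
t 55.8 p [0.4996 0.1048 0.1273] yaw 89.44 w 0.061 F [-0.2 -1.2  1.1]
t 56.8 p [ 0.4746 -0.1522  0.1513] yaw 89.59 w 0.0869 F [-0.2 -0.1  1. ]
```

View pics/f.png

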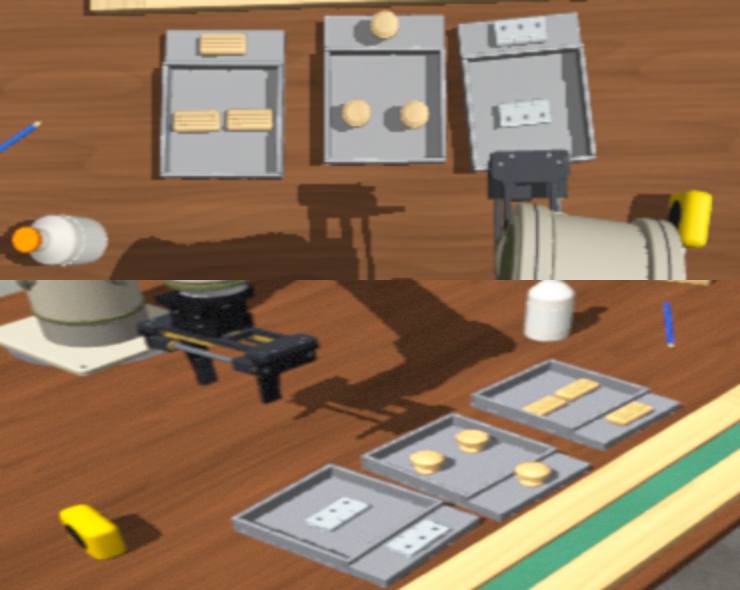

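All five parts are in the right trays. The tenons lie side by side with a gap at (197,120) and (249,120), the knobs are upright at (356,112) and (414,113), and the hinge is flat at (525,113). The glue and tape are standing where they were, and the gripper is clear. Handing in.

```bash
python3 -c "
from bench import r
print(r.close_job())"
```

```text
the job is handed in; nothing more can be done
None
```

All five parts are in their matching trays, and I handed the job in at about 57 s of robot time. The hinge and both tenons lie flat, both knobs stand on their feet, and nothing lies on another part. The last top and scene pictures show this, with the glue bottle and tape measure still standing where they were and the open gripper clear of everything.

- **Missed grasps:** I closed the jaws above the hinge three times before getting it. The fingertips sat about 7.6 mm above the reported TCP height, where `r.tip_extent` put them 22 mm below it.
- **Contact force:** I found the true height by lowering the closed fingertips onto the hinge. That was the hardest press I saw, 37 N upward and about 40 N in total on the wrist reading. It was the fingertips on the hinge, against a wrist limit of 120 N.
- **After the correction:** the other four parts were each gripped first time, and both cameras agreed on positions to within about 4 mm.

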